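# Hang the clock rims and set up the next face for printing

## Robot

A 6-joint arm with a two-finger parallel gripper is mounted at the origin on the work surface. World frame = base frame: x ahead of the robot, y to its left, z up, the work surface at z = 0. Lengths are in m, angles in rad, forces in N, time in s.
With the tool pointing down it reaches from about 0.325 to 0.775 m from the base axis. Payload 5.5 kg.
Tool frame: the origin (TCP) lies between the finger pads; the fingertips stand arm.tip_extent ahead of it and the grasp point (between the pads) lies 8 mm behind it (arm.tip_extent is the distance from the TCP to the fingertips, in m); z points along the fingers, y is the line along which they close (so a half turn about z gives the same grasp; the last joint's range is limited). The gripper opens to 85 mm and grips with 20 to 120 N. Pads are 22 mm wide; open, the fingers measure 114 mm over their backs; the gripper's body (76 mm by 85 mm) begins 54 mm behind the grasp point. The pads swing forward as they close: fully open they stand 13 mm farther back than shut.
Start: joints at [1.15, 0.091, 1.231, -0, 1.82, -0.057], TCP at [0.214, 0.561, 0.242] pointing down, gripper open.
Joint ranges: [-2.87, 2.87], [-0.86, 2.18], [0.17, 2.46], [-1.51, 4.65], [0.06, 2.69], [-2.65, 2.65]. Speed limits (rad/s): [2.57, 2.57, 3.01, 3.14, 3.14, 3.14].

## Interface

Orientations are given as [roll, pitch, yaw] about the fixed x, y, z axes, in that order (R = Rz(yaw) Ry(pitch) Rx(roll)).
In Python, from rig import arm gives the robot as it stands.
- The arm moves only by the tool apply_moves, never from a script. Its argument "series" is a list of rows, each a list of 3 entries, a list of its own where there are three numbers: the shift along the tool's x, y, z in m, then the turn about the tool's z in degrees, then the opening, from 0 (shut) to 1 (fully open). In form: [[[tx, ty, tz], spin, gripper], ...]. A call has 1 to 12 rows; each row is the pose to reach, as a shift and turn from the pose commanded when the call began, along the tool's axes at that moment; what a row does not reach only later rows make up. A row lasts 1/8 s, in which the tool goes at most 62.5 mm and 10.7 degrees, less where a joint would pass 70% of its speed; a pose out of reach is approached as far as the arm can. A call with a gripper value outside its range is refused whole. The fingers move at their own pace and stop on an object; "force" is the grip in N (left out, the last holds). Time passes only in rows, so rows that repeat a pose let the fingers close. It gives the time, the measured TCP pose, the force, the opening and the grip force at its end, in the units of the state.
- arm.sense(): the state, without advancing time (a new reading comes with each control period).
- arm.get_image(name): name is "scene" or "top"; returns a dict with "frame" (384x512x3 uint8, red, green, blue), "range_z" (384x512 float32, m along the optical axis (not along the pixel's ray), 0 where there is no reading), "fov_y" (degrees; the focal length in pixels is half the picture's height over the tangent of half this angle, whatever the lens; pixels are square), "cx", "cy" (the principal point, pixels), "rvec" (rotation vector, rad) and "tvec" (3), from world to camera coordinates, as OpenCV has them. Camera axes: x right, y down, z forward; pixel columns grow to the right and rows downward; lengths in m; the calibration is good to about 2 mm. A picture is of the moment at which its call begins.
- arm.hand_in(): hands the job in; it is judged then, once.
The state is a dict: "time_s": time; "joints": joint angles; "qvel": joint speeds; "joint_torque": joint torques, N m; "tool_pos": TCP position; "tcp_rot": TCP orientation; "force": force on the tool from outside, world axes, zero at the start; "wrist_torque": the same for the moment, N m; "opening": finger opening in m; "finger_force": force on a finger pad.
Only numpy, scipy, OpenCV 4.12 (cv2) and the standard library are available. Lean on these libraries where they do the work, as an engineer would, in place of code of your own. Each camera call takes 0.05 s, during which the arm holds its last target. There are 200 camera calls.

## Task

Get the bench ready for the next print: lift every lacquered plywood rim out of the drying rack by its edge and hang them all on the long J-hook, none of them falling to the bench, and slide the round clock face flat along the bench into the corner fence so that it touches both legs. Leave the other things on the bench where they are.

Things in the scene. Friction and masses are not known exactly. Their poses are not given: they have to be found in the camera images.
- rack: Fixed wooden drying rack, 280 long (x), 156 wide (y), end boards 50 high. Origin: centre of its underside. Four slots for upright rims at x = -93, -31, 31, 93 (44 of air between neighbours), rim axis along x. Rims rest on two rods, between pegs (tops 100 up: lift rims 60) that leave slots 21 wide. Rack and hook stand may swap sides of the bench from run to run.
- hook_stand: Fixed steel stand with one long J-hook that points to its -x. Origin: on the bench below the middle of the shank, z up. Post 25 square at x = 105 to 130, its top 262 above the bench. Base plate 6 thick. A hung rim has its centre at y = 0, 170 above the bench, its axis along x; four fit side by side, e.g. at x = 80, 36, -8, -52.
- shank (a point): The middle of the hook's shank, on its upper side, 240 above the bench; axes as hook_stand. The shank is a level round bar of 10 mm from the post at x = 105 to x = -85, where it turns up into the tip.
- tip (a point): The top of the hook's upturned tip, 267 above the bench, 100 from the middle of the shank on its -x side. The rim's hole must pass over it.
- rim1_mid (a point): Lacquered plywood ring (clock rim): outside diameter 180, hole 140, 18 thick, about 110 g. This point: its centre; x is the ring's axis, level as it stands upright. At the start it stands in a slot of the rack, centre 119, top 209 above the bench. Taken across its thickness 45 beside its top (66 above the centre), it leaves the hole's top free for the hook.
- rim2_mid (a point): The centre of another clock rim, the same as rim1, upright in another slot of the rack at the start. Three or all four rims are there in a run; an absent one reads None throughout.
- rim3_mid (a point): The centre of another clock rim, the same as rim1, upright in another slot of the rack at the start. Three or all four rims are there in a run; an absent one reads None throughout.
- rim4_mid (a point): The centre of another clock rim, the same as rim1, upright in another slot of the rack at the start. Three or all four rims are there in a run; an absent one reads None throughout.
- face: The next clock face to be printed: a loose plain plywood disc, diameter 150, 12 thick, about 150 g, lying flat on the bench. Origin: centre of its underside, z up. It slides on the bench when pushed with the fingertips at its edge (1 to 2 N). It may get knocked aside during the run.
- fence: Corner fence of the printing place: two hardwood legs, 20 wide, 18 high and about 125 long inside, screwed to the bench at a right angle like an L. Origin: the inside corner at bench level; the legs run from there at 45 degrees either side of its -x axis, which points to the open side, roughly towards the robot.
- seat (a point): Where the middle of the clock face lies when the face touches both legs of the fence: 106 from the inside corner along the fence's -x axis, at bench level. Its axes are the fence's.
- tape: Bystander: roll of masking tape lying flat, diameter 90, 30 high. Origin: centre of the underside.
- tin: Bystander: lacquer tin, diameter 76, 90 high, standing. Origin: centre of the underside.
- squeegee: Bystander: printing squeegee with a wooden grip lying flat, 240 long (y), about 75 wide, 24 high. Origin: underside of the grip's middle.
- offcut: Bystander: plywood offcut 90 x 45 x 18. Origin: centre of the underside.
- sander: Bystander: cork sanding block 60 x 90 x 35. Origin: centre of the underside.
- pencil: Bystander: carpenter's pencil, 165 long (x), 7.5 thick. Origin: underside, middle.
Things that resemble listed ones, but are neither listed nor needed, are in the scene too. What is shaped like the part that bears rim4_mid but black is not meant.

How it is judged:
By the outcome, as a careful person would: the job done as asked, in the order asked, and still so for the second after the job is handed in, with the robot touching nothing.
Of rim1, rim2, rim3, rim4 only 3 to 4 are there at a start; the rules pass over those that are not, and their reading is None.
At some moment in a run one of face may be knocked a few centimetres aside while the robot is not near it.
It also fails if it takes over 210 s, if anything falls off the work surface, if the arm or the gripper's body presses on something with over 40 N, if the wrist force passes 120 N, or if a joint passes its speed limit or range.

## Working session

There is one attempt and no reset: what is moved stays moved. The work goes in short steps, Python scripts to look and compute and a tool call to move; the robot and the scene stay as the last step left them, time stands still between calls to the robot, and variables do not carry over. Pictures are saved under pics/ and viewed, at most 14 in all, crops included, and the job is handed in when it is done.

Besides the shell and the picture viewer there is one more tool, called after "Emit:" as name(argument=value, ...), one argument or row to a line, values as JSON. apply_moves: Moves the arm, as the interface text tells. Its arguments: {"type":"object","properties":{"series":{"type":"array"},"force":{"type":"number"}},"required":["series"]}

```bash
mkdir -p pics; ls; cat > h.py <<'E'
from rig import arm
import numpy as np, cv2
def cam(n):
    d=arm.get_image(n); H,W=d['frame'].shape[:2]
    f=H/2/np.tan(np.radians(d['fov_y'])/2)
    R=cv2.Rodrigues(np.array(d['rvec'],float))[0]; t=np.array(d['tvec'],float).ravel()
    d.update(f=f,R=R,t=t,K=np.array([[f,0,d['cx']],[0,f,d['cy']],[0,0,1]])); return d
def cloud(d):
    v,u=np.mgrid[:d['frame'].shape[0],:d['frame'].shape[1]]; z=d['range_z']
    p=np.stack([(u-d['cx'])/d['f']*z,(v-d['cy'])/d['f']*z,z],-1)
    return (p-d['t'])@d['R']
def plane(d,uv,h):
    uv=np.atleast_2d(np.array(uv,float)); r=np.c_[(uv[:,0]-d['cx'])/d['f'],(uv[:,1]-d['cy'])/d['f'],np.ones(len(uv))]@d['R']
    c=-d['R'].T@d['t']; return c+r*((h-c[2])/r[:,2])[:,None]
def proj(d,p):
    q=np.atleast_2d(p)@d['R'].T+d['t']; return q[:,:2]/q[:,2:]*d['f']+[d['cx'],d['cy']]
def save(d,n,crop=None,s=1):
    im=d['frame'][...,::-1]
    if crop: a,b,c,e=crop; im=im[b:e,a:c]
    cv2.imwrite('pics/'+n,cv2.resize(im,None,fx=s,fy=s,interpolation=cv2.INTER_CUBIC))
E
python3 - <<'E'
from h import *
np.set_printoptions(precision=3,suppress=True)
for n in('scene','top'):
    d=cam(n); save(d,n+'0.png',s=1.5); print(n,-d['R'].T@d['t'],d['R'][2],d['f'])
s=arm.sense();print(s, arm.tip_extent)
E
```

```text
pics
scene [0.867 0.656 0.976] [-0.316 -0.596 -0.738] 368.03658588175426
top [0.247 0.015 1.764] [ 0.165 -0.007 -0.986] 500.14036568387905
{'time_s': 0.1, 'joints': array([ 1.15 ,  0.092,  1.232,  0.   ,  1.82 , -0.057]), 'qvel': array([ 0.   ,  0.   , -0.002,  0.001, -0.001,  0.001]), 'joint_torque': array([  0.002, -46.022, -41.922,  -0.   ,   0.011,   0.   ]), 'tool_pos': array([0.213, 0.561, 0.241]), 'tcp_rot': array([-3.14 , -0.   ,  2.778]), 'force': array([-1.178, -0.194, -1.307]), 'wrist_torque': array([ 0.04 , -0.045,  0.021]), 'finger_force': 0.0, 'opening': 0.0857456347410433} 0.011
```

View pics/scene0.png

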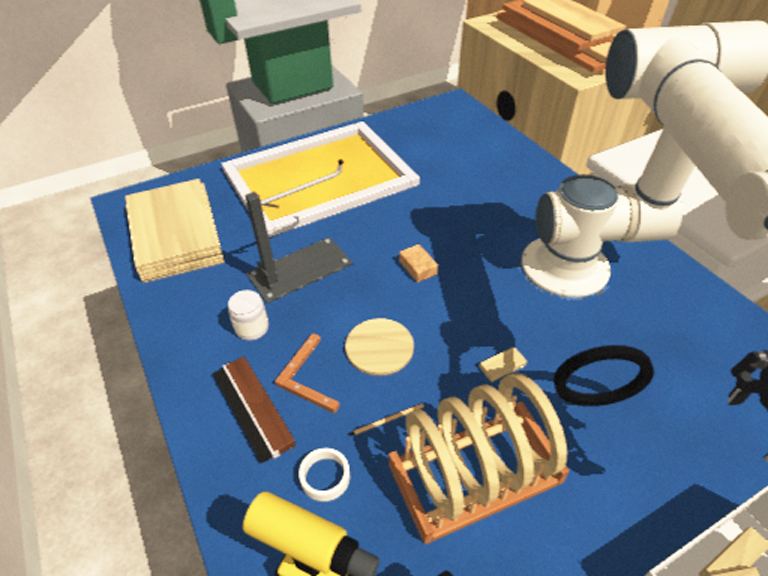

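View pics/top0.png

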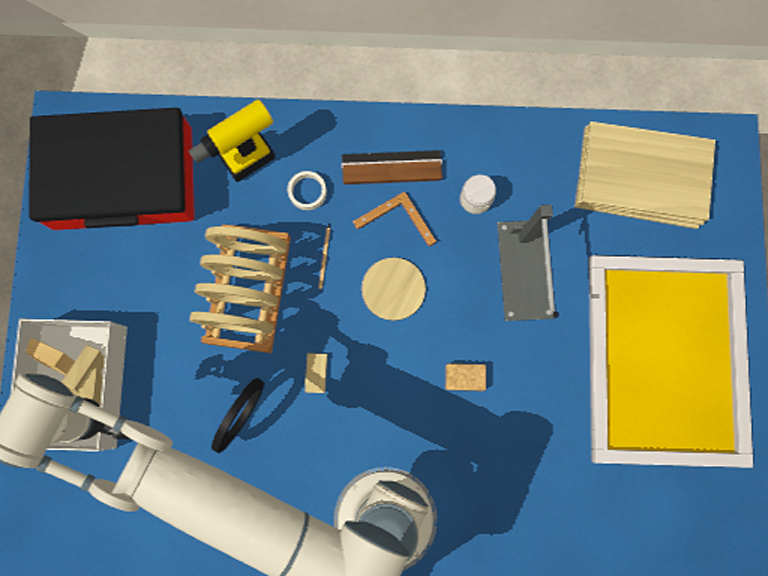

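The images show four pale rims in the rack (top view, x 200–290, y 230–350 of the 1.5x picture). The black ring at (238,415) is the decoy. The hook stand is on the right, with its tip at (556,315). The face is at (394,289) and the fence corner at (404,195). The candidates for face are the disc at (394,289), the only round pale disc, and the ply stack at (650,175), which is square and so isn't it.

```bash
cat > m.py <<'E'
from h import *
np.set_printoptions(precision=4,suppress=True)
for n in('top','scene'):
    d=cam(n); P=cloud(d); hsv=cv2.cvtColor(d['frame'],cv2.COLOR_RGB2HSV)
    np.savez('/tmp/'+n,P=P,hsv=hsv)
    print(n,'bench z',np.median(P[(hsv[...,0]>100)&(hsv[...,0]<125)&(hsv[...,1]>150)&(P[...,0]>.3)&(P[...,0]<.7)][:,2]))
    # rims
    m=(P[...,2]>.17)&(P[...,2]<.23)&(P[...,1]>.15)&(P[...,1]<.6)&(P[...,0]>.3)&(P[...,0]<.8)&(hsv[...,2]>90)
    k,l,st,c=cv2.connectedComponentsWithStats(m.astype(np.uint8))
    for i in range(1,k):
        if st[i,4]<25: continue
        q=P[l==i]; a=np.polyfit(q[:,1],q[:,0],1); print(' rim',st[i,4],q.mean(0),'y',q[:,1].min(),q[:,1].max(),'zmax',np.percentile(q[:,2],97),'slope',a[0],'px',c[i])
    # shank: high points on stand
    m=(P[...,2]>.22)&(P[...,2]<.29)&(P[...,1]<-.1)&(P[...,1]>-.5)&(P[...,0]>.25)
    q=P[m]; print(' stand',len(q),q.min(0),q.max(0))
    for x in np.arange(q[:,0].min(),q[:,0].max(),.02):
        w=q[abs(q[:,0]-x)<.01]; 
        if len(w): print('   ',x,len(w),np.median(w,0),w[:,2].max())
    m=(P[...,2]>.006)&(P[...,2]<.025)&(P[...,1]<.2)&(P[...,1]>-.2)&(P[...,0]>.3)&(P[...,0]<.7)
    k,l,st,c=cv2.connectedComponentsWithStats(m.astype(np.uint8))
    for i in range(1,k):
        if st[i,4]<150: continue
        q=P[l==i]; cc,r=cv2.minEnclosingCircle(q[:,:2].astype(np.float32)); print(' low',st[i,4],cc,r,np.median(q[:,2]),c[i],np.median(hsv[l==i],0))
E
python3 m.py
```

```text
top bench z 0.0014317704782070449
 rim 64 [0.7845 0.4352 0.2014] y 0.41971162302664305 0.45310584741487353 zmax 0.20803652677758458 slope -0.20558667938353423 px [131.1562 100.3594]
 rim 53 [0.7938 0.3795 0.1971] y 0.3643518031286863 0.3966116314699553 zmax 0.21296641095561905 slope -0.11110700134421432 px [148.7547  98.6226]
 rim 298 [0.604  0.3273 0.1978] y 0.2506790972563726 0.4047816858998628 zmax 0.21438647108597572 slope 0.10289746660056687 px [161.0906 155.7617]
 rim 292 [0.5423 0.332  0.1985] y 0.26055169299415104 0.4134237009504497 zmax 0.21564532685190352 slope 0.10422768355547939 px [158.3116 174.5822]
 rim 285 [0.4809 0.3375 0.1986] y 0.2690878382817478 0.4182524078804542 zmax 0.2131216614827419 slope 0.10438304472501136 px [155.3368 193.5965]
 rim 285 [0.4198 0.3447 0.1989] y 0.2730294587883283 0.42537274559422816 zmax 0.21469245593671685 slope 0.10238015843141078 px [151.7544 212.7614]
 stand 321 [ 0.4383 -0.3333  0.2216] [ 0.6746 -0.2957  0.2707]
    0.43825714608374844 16 [ 0.4439 -0.3263  0.2654] 0.2703328772252271
    0.45825714608374846 17 [ 0.4588 -0.3251  0.2399]
[... 2398 characters left out ...]
20352252
    0.5613756340819887 19 [ 0.5612 -0.3187  0.2374] 0.24160504891550458
    0.5813756340819887 18 [ 0.5821 -0.3167  0.2381] 0.24083185198771953
    0.6013756340819887 18 [ 0.6007 -0.3143  0.2375] 0.24292259807790192
    0.6213756340819887 23 [ 0.6227 -0.3116  0.2378] 0.24276900961167686
    0.6413756340819887 23 [ 0.6408 -0.311   0.2364] 0.2433646874093379
    0.6613756340819887 92 [ 0.6619 -0.3015  0.2521] 0.2657128549494477
 low 1330 (0.5323227047920227, -0.004121494945138693) 0.07704021781682968 0.012555756910770086 [252.0797 230.3549] [ 23.  93. 245.]
 low 313 (0.33670514822006226, 0.17071759700775146) 0.04123669117689133 0.017900516834495665 [332.0703 242.9297] [ 19. 113. 157.]
```

```bash
cat > go.py <<'E'
import sys
from h import *
np.set_printoptions(precision=4,suppress=True)
RA,HA=np.radians(-6),np.radians(4.6)
O=np.array([.545,-.319]); C=np.array([[.6082,.3295],[.5468,.3368],[.4856,.3437],[.4243,.3495]])
def rot(a): return np.array([[np.cos(a),-np.sin(a)],[np.sin(a),np.cos(a)]])
def rim(k): return C[k]+rot(RA)@[0,.045]
def hook(hx,hy=.045): return O+rot(HA)@[hx,hy]
def show(wps):   # list of (xy,z,yaw_deg)
    s=arm.sense(); p=s['tool_pos']; y0=s['tcp_rot'][2]
    from scipy.spatial.transform import Rotation as Ro
    R=Ro.from_euler('xyz',s['tcp_rot']).as_matrix()
    print('t',round(s['time_s'],2),'tcp',p,'rot',s['tcp_rot'],'F',s['force'],'open',round(s['opening'],4),'grip',round(s['finger_force'],1))
    for xy,z,yaw in wps:
        print('  wp',xy,z,'tool shift',R.T@(np.r_[xy,z]-p),'spin',round((np.degrees(y0)-yaw+180)%360-180,2))
E
python3 -c "
from go import *
show([(rim(3),.30,84),(rim(3),.177,84)])"
```

```text
t 0.2 tcp [0.2134 0.5606 0.2416] rot [-3.1403 -0.      2.7778] F [0.2492 0.5055 0.2231] open 0.0852 grip 0.0
  wp [0.429  0.3943] 0.3 tool shift [-0.2606 -0.0788 -0.0584] spin 75.16
  wp [0.429  0.3943] 0.177 tool shift [-0.2606 -0.0787  0.0646] spin 75.16
```

Emit:
apply_moves(
  series=[
    [[0, 0, -0.058], 10, 0.5],
    [[-0.04, -0.012, -0.058], 20, 0.5],
    [[-0.09, -0.027, -0.058], 30, 0.5],
    [[-0.14, -0.042, -0.058], 40, 0.5],
    [[-0.19, -0.057, -0.058], 50, 0.5],
    [[-0.23, -0.07, -0.058], 60, 0.5],
    [[-0.26, -0.079, -0.058], 70, 0.5],
    [[-0.26, -0.079, -0.058], 75.2, 0.5],
    [[-0.26, -0.079, -0.058], 75.2, 0.5],
    [[-0.26, -0.079, -0.058], 75.2, 0.5],
  ],
  force=60,
)

```text
time_s: 1.45
tool_pos: [0.4281, 0.3946, 0.3001]
tcp_rot: [-3.141, 0.0, 1.468]
force: [0.8, -1.0, -0.1]
opening: 0.0429
finger_force: 0.0
```

```bash
python3 -c "
from go import *
show([(rim(3),.177,84)]); d=cam('scene'); save(d,'s1.png',(250,150,450,350),3)
print(proj(d,np.r_[rim(3),.185]))"
```

```text
t 1.45 tcp [0.4281 0.3946 0.3001] rot [-3.1414  0.0002  1.4677] F [ 0.7657 -0.9555 -0.1277] open 0.0429 grip 0.0
  wp [0.429  0.3943] 0.177 tool shift [-0.0003  0.001   0.1231] spin 0.09
[[367.8175 283.4126]]
```

View pics/s1.png

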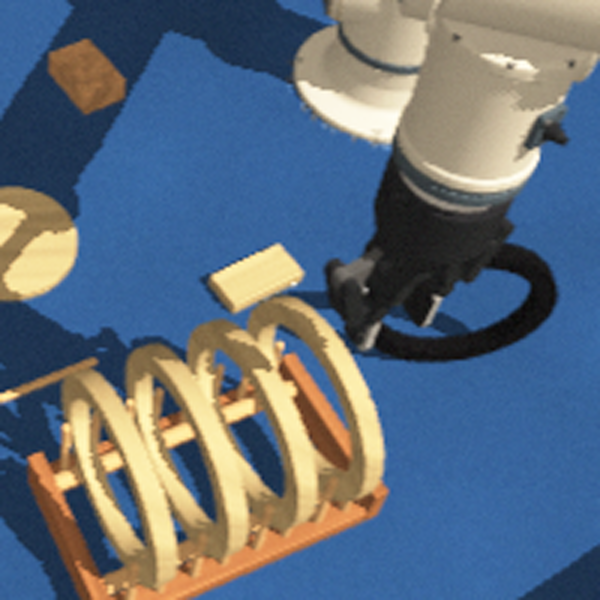

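The crop confirms that the four pale rims in the rack are the ones meant and that the black ring on the bench is the decoy. The grasp point projects to (368,283), which is on the nearest rim's upper +y side. I'm descending and gripping.

Emit:
apply_moves(
  series=[
    [[0, 0.001, 0.04], 0, 0.5],
    [[0, 0.001, 0.08], 0, 0.5],
    [[0, 0.001, 0.11], 0, 0.5],
    [[0, 0.001, 0.123], 0, 0.5],
    [[0, 0.001, 0.123], 0, 0.5],
    [[0, 0.001, 0.123], 0, 0],
    [[0, 0.001, 0.123], 0, 0],
    [[0, 0.001, 0.123], 0, 0],
    [[0, 0.001, 0.123], 0, 0],
    [[0, 0.001, 0.123], 0, 0],
    [[0, 0.001, 0.123], 0, 0],
  ],
  force=60,
)

```text
time_s: 2.88
tool_pos: [0.4298, 0.3949, 0.1794]
tcp_rot: [3.139, -0.003, 1.466]
force: [0.2, 1.5, 5.8]
opening: 0.0173
finger_force: 59.1
```

```bash
python3 -c "
from go import *
show([(rim(3),.30,84),([.40,.2],.30,88),([.385,0],.3,94.6),(hook(-.16),.283,94.6)])"
```

```text
t 2.88 tcp [0.4298 0.3949 0.1794] rot [ 3.1394 -0.0028  1.4655] F [0.2171 1.5103 5.7554] open 0.0173 grip 59.1
  wp [0.429  0.3943] 0.3 tool shift [-0.0004 -0.0005 -0.1206] spin -0.03
  wp [0.4, 0.2] 0.3 tool shift [-0.1967 -0.0089 -0.1212] spin -4.03
  wp [0.385, 0] 0.3 tool shift [-0.3971 -0.0028 -0.1217] spin -10.63
  wp [ 0.3819 -0.287 ] 0.283 tool shift [-0.6829  0.0242 -0.1055] spin -10.63
```

Emit:
apply_moves(
  series=[
    [[0, 0, -0.015], 0, 0],
    [[0, 0, -0.04], 0, 0],
    [[0, 0, -0.07], 0, 0],
    [[0, 0, -0.1], 0, 0],
    [[0, 0, -0.12], 0, 0],
    [[0, 0, -0.12], 0, 0],
    [[0, 0, -0.12], 0, 0],
  ],
)

```text
time_s: 3.75
tool_pos: [0.4293, 0.3942, 0.2962]
tcp_rot: [-3.141, 0.001, 1.465]
force: [0.4, -0.0, -2.2]
opening: 0.0165
finger_force: 58.6
```

```bash
python3 -c "
from go import *
show([([.40,.2],.30,88),([.385,0],.3,94.6),(hook(-.16),.283,94.6)])
d=cam('scene'); save(d,'s2.png',(200,150,500,350),2.5)"
```

```text
t 3.75 tcp [0.4293 0.3942 0.2962] rot [-3.1406  0.0011  1.4652] F [ 0.397  -0.0335 -2.192 ] open 0.0165 grip 58.6
  wp [0.4, 0.2] 0.3 tool shift [-0.1962 -0.0087 -0.0036] spin -4.05
  wp [0.385, 0] 0.3 tool shift [-0.3966 -0.0025 -0.0033] spin -10.65
  wp [ 0.3819 -0.287 ] 0.283 tool shift [-0.6823  0.0247  0.014 ] spin -10.65
```

View pics/s2.png

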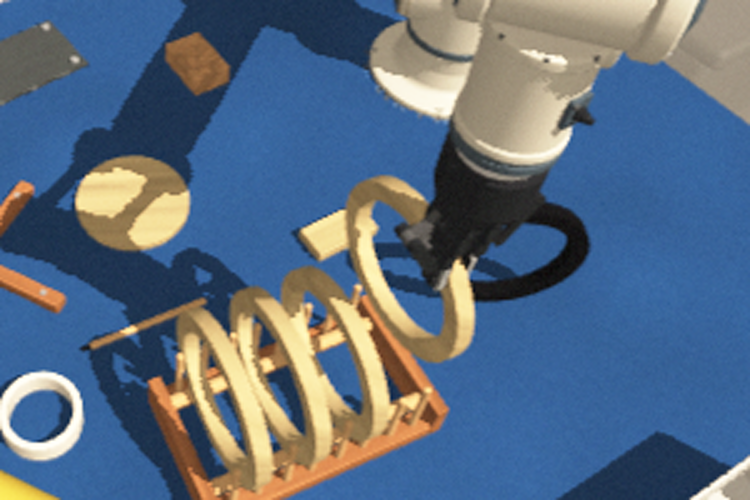

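The rim is held by its edge and clear of the rack (crop around (410,270)). Now carrying it across.

Emit:
apply_moves(
  series=[
    [[-0.02, -0.001, 0], 0, 0],
    [[-0.055, -0.003, 0], 0, 0],
    [[-0.1, -0.005, 0], -1, 0],
    [[-0.145, -0.007, 0], -3, 0],
    [[-0.19, -0.008, 0], -4, 0],
    [[-0.235, -0.007, 0], -6, 0],
    [[-0.28, -0.006, 0], -8, 0],
    [[-0.32, -0.005, 0], -9, 0],
    [[-0.36, -0.004, 0], -10.6, 0],
    [[-0.39, -0.003, 0], -10.6, 0],
    [[-0.397, -0.003, 0], -10.6, 0],
    [[-0.397, -0.003, 0], -10.6, 0],
  ],
)

```text
time_s: 5.3
tool_pos: [0.3845, -0.0001, 0.2966]
tcp_rot: [-3.141, -0.001, 1.65]
force: [-0.9, 0.8, -0.8]
opening: 0.0174
finger_force: 58.6
```

```bash
python3 -c "
from go import *
show([(hook(-.16),.29,94.6),(hook(-.16),.283,94.6),(hook(.08),.283,94.6)])"
```

```text
t 5.3 tcp [ 0.3845 -0.0001  0.2966] rot [-3.1405 -0.0006  1.6495] F [-0.8645  0.7587 -0.77  ] open 0.0174 grip 58.6
  wp [ 0.3819 -0.287 ] 0.29 tool shift [-0.2858 -0.0251  0.0065] spin -0.09
  wp [ 0.3819 -0.287 ] 0.283 tool shift [-0.2858 -0.0251  0.0135] spin -0.09
  wp [ 0.6211 -0.2677] 0.283 tool shift [-0.2855  0.2149  0.0132] spin -0.09
```

Emit:
apply_moves(
  series=[
    [[-0.03, -0.003, 0.005], 0, 0],
    [[-0.07, -0.006, 0.01], 0, 0],
    [[-0.11, -0.01, 0.012], 0, 0],
    [[-0.15, -0.014, 0.012], 0, 0],
    [[-0.19, -0.018, 0.012], 0, 0],
    [[-0.23, -0.022, 0.012], 0, 0],
    [[-0.265, -0.025, 0.012], 0, 0],
    [[-0.286, -0.025, 0.012], 0, 0],
    [[-0.286, -0.025, 0.012], 0, 0],
    [[-0.286, -0.025, 0.012], 0, 0],
  ],
)

```text
time_s: 6.55
tool_pos: [0.3828, -0.2862, 0.2853]
tcp_rot: [3.142, -0.001, 1.652]
force: [-0.9, 0.6, -1.5]
opening: 0.0173
finger_force: 58.6
```

```bash
cat > chk.py <<'E'
from go import *
d=cam('scene'); P=cloud(d); hsv=cv2.cvtColor(d['frame'],cv2.COLOR_RGB2HSV)
q=P.reshape(-1,3); h=(q[:,:2]-O)@rot(HA); hv=hsv.reshape(-1,3)
m=(abs(h[:,0])<.22)&(abs(h[:,1])<.15)&(q[:,2]>.06)&(q[:,2]<.35)&(hv[:,0]>12)&(hv[:,0]<32)&(hv[:,1]>40)&(hv[:,2]>60)
w=np.c_[h,q[:,2]][m]
for a in np.arange(-.2,.12,.01):
    k=abs(w[:,0]-a)<.005
    if k.sum()>15: g=w[k]; print('hx %.2f n %d hy %.3f..%.3f z %.3f..%.3f'%(a,k.sum(),*np.percentile(g[:,1],[1,99]),*np.percentile(g[:,2],[1,99])))
E
python3 -c "
from chk import *
show([(hook(-.16),.283,94.6),(hook(.08),.283,94.6)])
save(d,'s3.png',(130,80,430,280),2.5)"
```

```text
hx -0.17 n 31 hy -0.071..0.083 z 0.154..0.310
hx -0.16 n 204 hy -0.073..0.091 z 0.155..0.314
hx -0.15 n 363 hy -0.086..0.090 z 0.141..0.315
t 6.6 tcp [ 0.3828 -0.2862  0.2855] rot [ 3.1412 -0.0002  1.6518] F [-0.3752 -0.3775 -0.6549] open 0.0174 grip 58.6
  wp [ 0.3819 -0.287 ] 0.283 tool shift [-0.0007 -0.001   0.0025] spin 0.04
  wp [ 0.6211 -0.2677] 0.283 tool shift [-0.0009  0.239   0.0026] spin 0.04
```

View pics/s3.png

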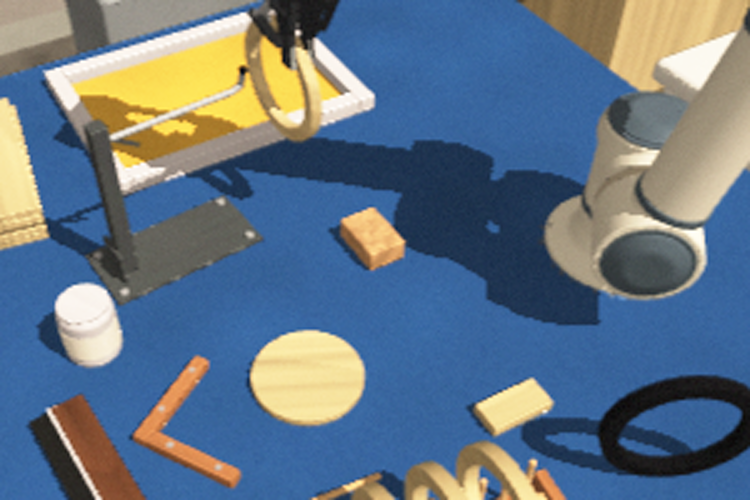

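The rim faces the tip with its centre near hy +2 mm and z 0.228. In the crop the tip at (243,72) lies inside the hole. Now inserting.

Emit:
apply_moves(
  series=[
    [[0, 0.015, 0], 0, 0],
    [[0, 0.035, 0], 0, 0],
    [[0, 0.06, 0], 0, 0],
    [[0, 0.085, 0], 0, 0],
    [[0, 0.11, 0], 0, 0],
    [[0, 0.14, 0], 0, 0],
    [[0, 0.17, 0], 0, 0],
    [[0, 0.2, 0], 0, 0],
    [[0, 0.225, 0], 0, 0],
    [[0, 0.237, 0], 0, 0],
    [[0, 0.239, 0], 0, 0],
    [[0, 0.239, 0], 0, 0],
  ],
)

```text
time_s: 8.1
tool_pos: [0.6209, -0.2677, 0.2851]
tcp_rot: [-3.141, -0.0, 1.651]
force: [-0.8, -0.1, -0.8]
opening: 0.0172
finger_force: 58.7
```

```bash
python3 -c "
from chk import *
show([(hook(.08),.227,94.6)])"
```

```text
hx 0.07 n 77 hy -0.070..0.088 z 0.155..0.331
hx 0.08 n 237 hy -0.072..0.090 z 0.156..0.311
hx 0.09 n 250 hy -0.085..0.089 z 0.144..0.311
hx 0.10 n 19 hy -0.005..0.051 z 0.231..0.342
t 8.15 tcp [ 0.6206 -0.268   0.2855] rot [3.1415 0.0001 1.6505] F [ 0.5803  0.0649 -0.8031] open 0.017 grip 58.7
  wp [ 0.6211 -0.2677] 0.227 tool shift [0.0002 0.0006 0.0585] spin -0.03
```

Emit:
apply_moves(
  series=[
    [[0, 0, 0.015], 0, 0],
    [[0, 0, 0.03], 0, 0],
    [[0, 0, 0.043], 0, 0],
    [[0, 0, 0.05], 0, 0],
    [[0, 0, 0.053], 0, 0],
    [[0, 0, 0.055], 0, 0],
    [[0, 0, 0.056], 0, 0],
    [[0, 0, 0.057], 0, 0],
    [[0, 0, 0.057], 0, 0],
  ],
)

```text
time_s: 9.28
tool_pos: [0.6208, -0.2683, 0.2294]
tcp_rot: [3.14, 0.001, 1.65]
force: [-0.8, 0.7, 2.6]
opening: 0.0168
finger_force: 59.2
```

Emit:
apply_moves(
  series=[
    [[0, 0, 0.001], 0, 0.35],
    [[0, 0, 0.001], 0, 0.35],
    [[0, 0, 0.001], 0, 0.35],
    [[0, 0, 0.001], 0, 0.35],
    [[0, 0, -0.01], 0, 0.35],
    [[0, 0, -0.025], 0, 0.35],
    [[0, 0, -0.05], 0, 0.35],
    [[0, 0, -0.08], 0, 0.35],
    [[0, 0, -0.11], 0, 0.35],
    [[0, 0, -0.11], 0, 0.35],
  ],
)

```text
time_s: 10.52
tool_pos: [0.621, -0.2685, 0.3433]
tcp_rot: [3.135, 0.004, 1.65]
force: [-0.4, 0.1, -0.1]
opening: 0.0301
finger_force: 0.0
```

```bash
python3 -c "
from chk import *
show([([.5,0],.34,90),(rim(2)+rot(RA)@[0,-.1],.34,84),(rim(2),.30,84)])"
```

```text
hx 0.07 n 53 hy -0.074..0.086 z 0.101..0.348
hx 0.08 n 250 hy -0.073..0.087 z 0.100..0.261
hx 0.09 n 277 hy -0.059..0.088 z 0.093..0.261
hx 0.11 n 20 hy -0.013..0.051 z 0.152..0.350
t 10.57 tcp [ 0.6209 -0.2684  0.3406] rot [3.1379 0.0022 1.6504] F [-0.5334  0.2296 -0.509 ] open 0.0297 grip 0.0
  wp [0.5, 0] 0.34 tool shift [ 0.2772 -0.0992 -0.0004] spin 4.56
  wp [0.4799 0.289 ] 0.34 tool shift [ 0.5669 -0.0963 -0.001 ] spin 10.56
  wp [0.4903 0.3885] 0.3 tool shift [ 0.6653 -0.0782  0.0389] spin 10.56
```

The first rim is hung (hx 0.08, z 0.093–0.261). Going back for the next one.

Emit:
apply_moves(
  series=[
    [[0.03, -0.01, 0], 0, 0.5],
    [[0.085, -0.03, 0], 1, 0.5],
    [[0.145, -0.05, 0], 2, 0.5],
    [[0.205, -0.075, 0], 3, 0.5],
    [[0.265, -0.095, 0], 4, 0.5],
    [[0.325, -0.097, 0], 5, 0.5],
    [[0.385, -0.097, 0], 6, 0.5],
    [[0.445, -0.097, 0], 7, 0.5],
    [[0.505, -0.096, 0], 8, 0.5],
    [[0.565, -0.096, 0], 9, 0.5],
    [[0.62, -0.087, 0.02], 10, 0.5],
    [[0.65, -0.08, 0.038], 10.6, 0.5],
  ],
)

```text
time_s: 12.08
tool_pos: [0.4883, 0.3759, 0.2974]
tcp_rot: [-3.139, 0.002, 1.467]
force: [-0.7, 0.1, -0.1]
opening: 0.043
finger_force: 0.0
```

```bash
python3 -c "
from go import *
show([(rim(2),.30,84),(rim(2),.178,84)])"
```

```text
t 12.07 tcp [0.4883 0.3759 0.2974] rot [-3.1393  0.0016  1.4675] F [-0.6942  0.1093 -0.1241] open 0.043 grip 0.0
  wp [0.4903 0.3885] 0.3 tool shift [ 0.0127  0.0007 -0.0027] spin 0.08
  wp [0.4903 0.3885] 0.178 tool shift [0.0129 0.001  0.1193] spin 0.08
```

Emit:
apply_moves(
  series=[
    [[0.012, 0.001, 0], 0, 0.5],
    [[0.013, 0.001, 0.03], 0, 0.5],
    [[0.013, 0.001, 0.07], 0, 0.5],
    [[0.013, 0.001, 0.105], 0, 0.5],
    [[0.013, 0.001, 0.121], 0, 0.5],
    [[0.013, 0.001, 0.121], 0, 0.5],
    [[0.013, 0.001, 0.121], 0, 0],
    [[0.013, 0.001, 0.121], 0, 0],
    [[0.013, 0.001, 0.121], 0, 0],
    [[0.013, 0.001, 0.121], 0, 0],
    [[0.013, 0.001, 0.121], 0, 0],
  ],
  force=60,
)

```text
time_s: 13.45
tool_pos: [0.492, 0.3866, 0.1817]
tcp_rot: [3.139, -0.002, 1.466]
force: [-1.7, 0.4, 6.6]
opening: 0.0171
finger_force: 59.5
```

Emit:
apply_moves(
  series=[
    [[0, 0, -0.015], 0, 0],
    [[0, 0, -0.04], 0, 0],
    [[0, 0, -0.07], 0, 0],
    [[0, 0, -0.1], 0, 0],
    [[0, 0, -0.12], 0, 0],
    [[0, 0, -0.12], 0, 0],
    [[0, 0, -0.12], 0, 0],
  ],
)

```text
time_s: 14.32
tool_pos: [0.4916, 0.3861, 0.2982]
tcp_rot: [-3.141, 0.001, 1.465]
force: [-0.1, -0.8, -1.6]
opening: 0.0172
finger_force: 58.5
```

```bash
python3 -c "
from go import *
show([(rim(2)-rot(RA)@[0,.22],.30,84),([.385,0],.3,94.6),(hook(-.16),.285,94.6)])"
```

```text
t 14.32 tcp [0.4916 0.3861 0.2982] rot [-3.1406  0.001   1.4653] F [-0.0942 -0.8284 -1.5864] open 0.0172 grip 58.5
  wp [0.4673 0.1697] 0.3 tool shift [-0.2178 -0.0013 -0.0016] spin -0.05
  wp [0.385, 0] 0.3 tool shift [-0.3951 -0.0653 -0.0013] spin -10.65
  wp [ 0.3819 -0.287 ] 0.285 tool shift [-0.6808 -0.0382  0.0139] spin -10.65
```

Emit:
apply_moves(
  series=[
    [[-0.02, 0, 0], 0, 0],
    [[-0.055, 0, 0], 0, 0],
    [[-0.1, 0, 0], 0, 0],
    [[-0.145, 0, 0], 0, 0],
    [[-0.19, -0.002, 0], 0, 0],
    [[-0.23, -0.012, 0], -2, 0],
    [[-0.27, -0.025, 0], -4, 0],
    [[-0.31, -0.04, 0], -6, 0],
    [[-0.35, -0.053, 0], -8, 0],
    [[-0.38, -0.062, 0], -10, 0],
    [[-0.395, -0.065, 0], -10.6, 0],
    [[-0.395, -0.065, 0], -10.6, 0],
  ],
)

```text
time_s: 15.82
tool_pos: [0.3849, -0.0005, 0.2982]
tcp_rot: [-3.14, -0.0, 1.648]
force: [0.4, 0.5, -0.9]
opening: 0.0171
finger_force: 58.6
```

```bash
python3 -c "
from go import *
show([(hook(-.16),.287,94.6)])"
```

```text
t 15.82 tcp [ 0.3849 -0.0005  0.2982] rot [-3.1402 -0.0002  1.6481] F [ 0.3954  0.4974 -0.8686] open 0.0171 grip 58.6
  wp [ 0.3819 -0.287 ] 0.287 tool shift [-0.2854 -0.0251  0.0112] spin -0.17
```

Emit:
apply_moves(
  series=[
    [[-0.03, -0.003, 0.005], 0, 0],
    [[-0.07, -0.006, 0.01], 0, 0],
    [[-0.11, -0.01, 0.011], 0, 0],
    [[-0.15, -0.014, 0.011], 0, 0],
    [[-0.19, -0.018, 0.011], 0, 0],
    [[-0.23, -0.022, 0.011], 0, 0],
    [[-0.265, -0.025, 0.011], 0, 0],
    [[-0.285, -0.025, 0.011], 0, 0],
    [[-0.285, -0.025, 0.011], 0, 0],
    [[-0.285, -0.025, 0.011], 0, 0],
  ],
)

```text
time_s: 17.08
tool_pos: [0.3835, -0.2849, 0.2882]
tcp_rot: [3.142, -0.001, 1.651]
force: [0.4, 0.2, -1.3]
opening: 0.0172
finger_force: 58.6
```

```bash
python3 -c "
from chk import *
show([(hook(.036),.287,94.6)])"
```

```text
hx -0.17 n 26 hy -0.068..0.090 z 0.155..0.306
hx -0.16 n 203 hy -0.069..0.093 z 0.155..0.314
hx -0.15 n 375 hy -0.080..0.092 z 0.142..0.316
hx -0.14 n 17 hy 0.032..0.089 z 0.228..0.347
hx 0.07 n 46 hy -0.074..0.086 z 0.100..0.259
hx 0.08 n 249 hy -0.072..0.088 z 0.099..0.261
hx 0.09 n 269 hy -0.062..0.087 z 0.091..0.261
t 17.12 tcp [ 0.3835 -0.2848  0.2884] rot [ 3.1413 -0.0003  1.6517] F [-0.2861 -0.9755 -1.2657] open 0.0169 grip 58.6
  wp [ 0.5773 -0.2713] 0.287 tool shift [-0.0022  0.1943  0.0015] spin 0.03
```

Emit:
apply_moves(
  series=[
    [[-0.002, 0.015, 0], 0, 0],
    [[-0.004, 0.035, 0], 0, 0],
    [[-0.004, 0.06, 0], 0, 0],
    [[-0.004, 0.085, 0], 0, 0],
    [[-0.004, 0.11, 0], 0, 0],
    [[-0.004, 0.135, 0], 0, 0],
    [[-0.004, 0.16, 0], 0, 0],
    [[-0.004, 0.18, 0], 0, 0],
    [[-0.004, 0.192, 0], 0, 0],
    [[-0.004, 0.194, 0], 0, 0],
    [[-0.004, 0.194, 0], 0, 0],
  ],
)

```text
time_s: 18.5
tool_pos: [0.5767, -0.2744, 0.2884]
tcp_rot: [-3.141, 0.0, 1.65]
force: [0.4, -0.4, -1.5]
opening: 0.0167
finger_force: 58.6
```

Emit:
apply_moves(
  series=[
    [[0, 0, 0.015], 0, 0],
    [[0, 0, 0.03], 0, 0],
    [[0, 0, 0.043], 0, 0],
    [[0, 0, 0.05], 0, 0],
    [[0, 0, 0.053], 0, 0],
    [[0, 0, 0.055], 0, 0],
    [[0, 0, 0.056], 0, 0],
    [[0, 0, 0.056], 0, 0],
  ],
)

```text
time_s: 19.5
tool_pos: [0.5769, -0.2745, 0.2326]
tcp_rot: [3.141, 0.0, 1.65]
force: [0.3, 0.5, -1.0]
opening: 0.0172
finger_force: 58.7
```

```bash
python3 -c "
from chk import *
show([])"
```

```text
hx 0.03 n 124 hy -0.076..0.088 z 0.098..0.279
hx 0.04 n 152 hy -0.057..0.088 z 0.091..0.254
hx 0.05 n 99 hy -0.040..0.089 z 0.093..0.292
hx 0.06 n 18 hy 0.002..0.049 z 0.232..0.290
hx 0.07 n 44 hy -0.074..0.087 z 0.101..0.348
hx 0.08 n 258 hy -0.072..0.088 z 0.100..0.335
hx 0.09 n 291 hy -0.058..0.087 z 0.090..0.322
t 19.55 tcp [ 0.5769 -0.2745  0.2326] rot [3.1412 0.0002 1.6503] F [-0.8119  0.0246 -1.2882] open 0.0174 grip 58.7
```

No contact yet (force still −1 N, the rim's weight). I'm lowering a few mm more before release.

Emit:
apply_moves(
  series=[
    [[0, 0, 0.001], 0, 0],
    [[0, 0, 0.002], 0, 0],
    [[0, 0, 0.003], 0, 0],
    [[0, 0, 0.003], 0, 0],
  ],
)

```text
time_s: 20.05
tool_pos: [0.577, -0.2746, 0.2316]
tcp_rot: [3.139, 0.002, 1.65]
force: [-0.5, 1.6, 6.5]
opening: 0.017
finger_force: 59.9
```

Emit:
apply_moves(
  series=[
    [[0, 0, 0], 0, 0.3],
    [[0, 0, 0], 0, 0.3],
    [[0, 0, 0], 0, 0.3],
    [[0, 0, 0], 0, 0.3],
    [[0, 0, -0.01], 0, 0.3],
    [[0, 0, -0.025], 0, 0.3],
    [[0, 0, -0.05], 0, 0.3],
    [[0, 0, -0.08], 0, 0.3],
    [[0, 0, -0.11], 0, 0.3],
    [[0, 0, -0.11], 0, 0.3],
  ],
)

```text
time_s: 21.3
tool_pos: [0.5772, -0.2747, 0.3443]
tcp_rot: [3.135, 0.004, 1.65]
force: [0.4, 0.1, 0.2]
opening: 0.0254
finger_force: 0.0
```

```bash
python3 -c "
from chk import *
show([([.55,0],.34,90),(rim(1)+rot(RA)@[0,-.1],.34,84),(rim(1),.30,84)])"
```

```text
hx 0.03 n 110 hy -0.074..0.087 z 0.101..0.331
hx 0.04 n 192 hy -0.071..0.088 z 0.101..0.261
hx 0.05 n 176 hy -0.081..0.089 z 0.093..0.258
hx 0.07 n 42 hy -0.074..0.084 z 0.102..0.260
hx 0.08 n 252 hy -0.074..0.088 z 0.100..0.261
hx 0.09 n 275 hy -0.058..0.087 z 0.090..0.260
t 21.35 tcp [ 0.5771 -0.2746  0.3417] rot [3.1381 0.0023 1.6504] F [ 0.6715 -0.3259  0.3571] open 0.0257 grip 0.0
  wp [0.55, 0] 0.34 tool shift [ 0.2759 -0.0052  0.0011] spin 4.56
  wp [0.5411 0.2821] 0.34 tool shift [0.5578 0.0083 0.0005] spin 10.56
  wp [0.5515 0.3816] 0.3 tool shift [0.6562 0.0265 0.0403] spin 10.56
```

Emit:
apply_moves(
  series=[
    [[0.03, 0, 0], 0, 0.5],
    [[0.085, -0.002, 0], 1, 0.5],
    [[0.145, -0.004, 0], 2, 0.5],
    [[0.205, -0.005, 0], 3, 0.5],
    [[0.265, -0.005, 0], 4, 0.5],
    [[0.325, -0.003, 0], 5, 0.5],
    [[0.385, 0, 0], 6, 0.5],
    [[0.445, 0.003, 0], 7, 0.5],
    [[0.505, 0.006, 0], 8, 0.5],
    [[0.56, 0.01, 0], 9, 0.5],
    [[0.615, 0.019, 0.02], 10, 0.5],
    [[0.656, 0.027, 0.038], 10.6, 0.5],
  ],
)

```text
time_s: 22.85
tool_pos: [0.551, 0.3839, 0.299]
tcp_rot: [-3.14, 0.001, 1.466]
force: [0.6, 0.4, -0.4]
opening: 0.0425
finger_force: 0.0
```

```bash
python3 -c "
from go import *
show([(rim(1),.30,84),(rim(1),.178,84)])"
```

```text
t 22.85 tcp [0.551  0.3839 0.299 ] rot [-3.1399  0.0011  1.4664] F [ 0.637   0.3942 -0.3864] open 0.0425 grip 0.0
  wp [0.5515 0.3816] 0.3 tool shift [-0.0023  0.0008 -0.001 ] spin 0.02
  wp [0.5515 0.3816] 0.178 tool shift [-0.0022  0.001   0.121 ] spin 0.02
```

Emit:
apply_moves(
  series=[
    [[0, 0.001, 0], 0, 0.5],
    [[0, 0.001, 0.03], 0, 0.5],
    [[0, 0.001, 0.07], 0, 0.5],
    [[0, 0.001, 0.105], 0, 0.5],
    [[0, 0.001, 0.121], 0, 0.5],
    [[0, 0.001, 0.121], 0, 0.5],
    [[0, 0.001, 0.121], 0, 0],
    [[0, 0.001, 0.121], 0, 0],
    [[0, 0.001, 0.121], 0, 0],
    [[0, 0.001, 0.121], 0, 0],
    [[0, 0.001, 0.121], 0, 0],
  ],
  force=60,
)

```text
time_s: 24.22
tool_pos: [0.5532, 0.3819, 0.1829]
tcp_rot: [3.138, -0.002, 1.465]
force: [-1.1, 0.3, 6.1]
opening: 0.0169
finger_force: 60.8
```

Emit:
apply_moves(
  series=[
    [[0, 0, -0.015], 0, 0],
    [[0, 0, -0.04], 0, 0],
    [[0, 0, -0.07], 0, 0],
    [[0, 0, -0.1], 0, 0],
    [[0, 0, -0.12], 0, 0],
    [[0, 0, -0.12], 0, 0],
    [[0, 0, -0.12], 0, 0],
  ],
)

```text
time_s: 25.1
tool_pos: [0.5525, 0.3814, 0.2992]
tcp_rot: [-3.14, 0.001, 1.465]
force: [-0.8, -0.1, -1.0]
opening: 0.0168
finger_force: 59.9
```

```bash
python3 -c "
from go import *
show([(rim(1)-rot(RA)@[0,.22],.30,84),([.385,0],.3,94.6),(hook(-.16),.285,94.6)])"
```

```text
t 25.1 tcp [0.5525 0.3814 0.2992] rot [-3.1405  0.0009  1.4653] F [-0.8241 -0.1345 -0.9605] open 0.0168 grip 59.9
  wp [0.5285 0.1628] 0.3 tool shift [-0.22   -0.0009 -0.0006] spin -0.04
  wp [0.385, 0] 0.3 tool shift [-0.3969 -0.1264 -0.0003] spin -10.64
  wp [ 0.3819 -0.287 ] 0.285 tool shift [-0.6826 -0.0993  0.0149] spin -10.64
```

Emit:
apply_moves(
  series=[
    [[-0.02, 0, 0], 0, 0],
    [[-0.055, 0, 0], 0, 0],
    [[-0.1, 0, 0], 0, 0],
    [[-0.145, 0, 0], 0, 0],
    [[-0.19, -0.002, 0], 0, 0],
    [[-0.23, -0.02, 0], -2, 0],
    [[-0.27, -0.045, 0], -4, 0],
    [[-0.31, -0.072, 0], -6, 0],
    [[-0.35, -0.1, 0], -8, 0],
    [[-0.38, -0.117, 0], -10, 0],
    [[-0.397, -0.126, 0], -10.6, 0],
    [[-0.397, -0.126, 0], -10.6, 0],
  ],
)

```text
time_s: 26.6
tool_pos: [0.3849, -0.0007, 0.2994]
tcp_rot: [-3.141, -0.0, 1.648]
force: [0.3, 0.6, -1.3]
opening: 0.017
finger_force: 59.9
```

```bash
python3 -c "
from go import *
show([(hook(-.16),.287,94.6)])"
```

```text
t 26.6 tcp [ 0.3849 -0.0007  0.2994] rot [-3.1407 -0.0001  1.648 ] F [ 0.2529  0.6499 -1.3011] open 0.017 grip 59.9
  wp [ 0.3819 -0.287 ] 0.287 tool shift [-0.2852 -0.025   0.0123] spin -0.17
```

Emit:
apply_moves(
  series=[
    [[-0.03, -0.003, 0.005], 0, 0],
    [[-0.07, -0.006, 0.01], 0, 0],
    [[-0.11, -0.01, 0.011], 0, 0],
    [[-0.15, -0.014, 0.011], 0, 0],
    [[-0.19, -0.018, 0.011], 0, 0],
    [[-0.23, -0.022, 0.011], 0, 0],
    [[-0.265, -0.025, 0.011], 0, 0],
    [[-0.287, -0.025, 0.011], 0, 0],
    [[-0.287, -0.025, 0.011], 0, 0],
    [[-0.287, -0.025, 0.011], 0, 0],
  ],
)

```text
time_s: 27.85
tool_pos: [0.3838, -0.2873, 0.2886]
tcp_rot: [-3.141, -0.001, 1.651]
force: [0.1, -0.9, -0.6]
opening: 0.0169
finger_force: 59.8
```

```bash
python3 -c "
from chk import *
show([(hook(-.008),.287,94.6)])"
```

```text
hx -0.17 n 25 hy -0.073..0.084 z 0.157..0.309
hx -0.16 n 200 hy -0.073..0.089 z 0.155..0.313
hx -0.15 n 383 hy -0.088..0.088 z 0.142..0.314
hx 0.03 n 111 hy -0.074..0.087 z 0.099..0.262
hx 0.04 n 188 hy -0.072..0.088 z 0.102..0.261
hx 0.05 n 173 hy -0.080..0.086 z 0.090..0.260
hx 0.07 n 42 hy -0.073..0.086 z 0.101..0.259
hx 0.08 n 256 hy -0.074..0.089 z 0.100..0.261
hx 0.09 n 268 hy -0.058..0.087 z 0.091..0.261
t 27.9 tcp [ 0.3838 -0.2872  0.289 ] rot [-3.1414 -0.0008  1.6514] F [-0.3495  0.5062 -0.9408] open 0.0171 grip 59.8
  wp [ 0.5334 -0.2748] 0.287 tool shift [0.0003 0.1501 0.0019] spin 0.02
```

Emit:
apply_moves(
  series=[
    [[0, 0.015, 0], 0, 0],
    [[0, 0.035, 0], 0, 0],
    [[0, 0.06, 0], 0, 0],
    [[0, 0.085, 0], 0, 0],
    [[0, 0.11, 0], 0, 0],
    [[0, 0.13, 0], 0, 0],
    [[0, 0.145, 0], 0, 0],
    [[0, 0.15, 0], 0, 0],
    [[0, 0.15, 0], 0, 0],
  ],
)

```text
time_s: 29.02
tool_pos: [0.533, -0.276, 0.2892]
tcp_rot: [-3.141, -0.0, 1.651]
force: [-0.1, 1.5, -1.2]
opening: 0.0171
finger_force: 59.9
```

Emit:
apply_moves(
  series=[
    [[0, 0, 0.015], 0, 0],
    [[0, 0, 0.03], 0, 0],
    [[0, 0, 0.043], 0, 0],
    [[0, 0, 0.05], 0, 0],
    [[0, 0, 0.053], 0, 0],
    [[0, 0, 0.055], 0, 0],
    [[0, 0, 0.056], 0, 0],
    [[0, 0, 0.057], 0, 0],
    [[0, 0, 0.058], 0, 0],
    [[0, 0, 0.058], 0, 0],
  ],
)

```text
time_s: 30.28
tool_pos: [0.5331, -0.2763, 0.2327]
tcp_rot: [3.14, 0.001, 1.65]
force: [-0.9, 1.0, 4.6]
opening: 0.017
finger_force: 60.8
```

Contact at 4.6 N, releasing.

Emit:
apply_moves(
  series=[
    [[0, 0, 0], 0, 0.3],
    [[0, 0, 0], 0, 0.3],
    [[0, 0, 0], 0, 0.3],
    [[0, 0, 0], 0, 0.3],
    [[0, 0, -0.01], 0, 0.3],
    [[0, 0, -0.025], 0, 0.3],
    [[0, 0, -0.05], 0, 0.3],
    [[0, 0, -0.08], 0, 0.3],
    [[0, 0, -0.11], 0, 0.3],
    [[0, 0, -0.11], 0, 0.3],
  ],
)

```text
time_s: 31.52
tool_pos: [0.5333, -0.2765, 0.346]
tcp_rot: [3.136, 0.004, 1.65]
force: [0.3, 0.5, 0.4]
opening: 0.0259
finger_force: 0.0
```

```bash
python3 -c "
from chk import *
show([([.57,0],.34,90),(rim(0)+rot(RA)@[0,-.1],.34,84),(rim(0),.30,84)])"
```

```text
hx -0.02 n 16 hy -0.078..0.060 z 0.107..0.348
hx -0.01 n 157 hy -0.068..0.089 z 0.099..0.261
hx 0.00 n 297 hy -0.074..0.087 z 0.096..0.262
hx 0.03 n 107 hy -0.074..0.087 z 0.100..0.260
hx 0.04 n 192 hy -0.069..0.088 z 0.101..0.261
hx 0.05 n 178 hy -0.081..0.086 z 0.092..0.259
hx 0.07 n 44 hy -0.072..0.085 z 0.101..0.260
hx 0.08 n 254 hy -0.072..0.087 z 0.099..0.261
hx 0.09 n 273 hy -0.059..0.087 z 0.089..0.261
t 31.57 tcp [ 0.5332 -0.2764  0.3436] rot [3.1383 0.0024 1.6503] F [-0.071  -0.1818 -0.5789] open 0.0255 grip 0.0
  wp [0.57, 0] 0.34 tool shift [0.2726 0.0586 0.0032] spin 4.56
  wp [0.6025 0.2748] 0.34 tool shift [0.5439 0.1128 0.0027] spin 10.56
  wp [0.6129 0.3743] 0.3 tool shift [0.6423 0.131  0.0425] spin 10.56
```

Emit:
apply_moves(
  series=[
    [[0.03, 0, 0], 0, 0.5],
    [[0.085, 0.012, 0], 1, 0.5],
    [[0.14, 0.026, 0], 2, 0.5],
    [[0.2, 0.04, 0], 3, 0.5],
    [[0.255, 0.055, 0], 4, 0.5],
    [[0.31, 0.067, 0], 5, 0.5],
    [[0.37, 0.08, 0], 6, 0.5],
    [[0.43, 0.092, 0], 7, 0.5],
    [[0.485, 0.103, 0], 8, 0.5],
    [[0.545, 0.114, 0], 9, 0.5],
    [[0.6, 0.124, 0.02], 10, 0.5],
    [[0.642, 0.132, 0.038], 10.6, 0.5],
  ],
)

```text
time_s: 33.08
tool_pos: [0.613, 0.3767, 0.3007]
tcp_rot: [-3.14, 0.001, 1.466]
force: [0.7, -0.3, 0.1]
opening: 0.0423
finger_force: 0.0
```

```bash
python3 -c "
from go import *
show([(rim(0),.30,84),(rim(0),.178,84)])"
```

```text
t 33.08 tcp [0.613  0.3767 0.3007] rot [-3.1396  0.0012  1.4662] F [ 0.735  -0.3246  0.1113] open 0.0423 grip 0.0
  wp [0.6129 0.3743] 0.3 tool shift [-0.0024  0.0001  0.0008] spin 0.01
  wp [0.6129 0.3743] 0.178 tool shift [-0.0023  0.0004  0.1227] spin 0.01
```

Emit:
apply_moves(
  series=[
    [[-0.001, 0.001, 0], 0, 0.5],
    [[-0.001, 0.001, 0.03], 0, 0.5],
    [[-0.001, 0.001, 0.07], 0, 0.5],
    [[-0.001, 0.001, 0.105], 0, 0.5],
    [[-0.001, 0.001, 0.123], 0, 0.5],
    [[-0.001, 0.001, 0.123], 0, 0.5],
    [[-0.001, 0.001, 0.123], 0, 0],
    [[-0.001, 0.001, 0.123], 0, 0],
    [[-0.001, 0.001, 0.123], 0, 0],
    [[-0.001, 0.001, 0.123], 0, 0],
    [[-0.001, 0.001, 0.123], 0, 0],
  ],
  force=60,
)

```text
time_s: 34.45
tool_pos: [0.6149, 0.3735, 0.183]
tcp_rot: [3.138, -0.002, 1.465]
force: [-0.3, -0.4, 5.6]
opening: 0.017
finger_force: 60.5
```

Emit:
apply_moves(
  series=[
    [[0, 0, -0.015], 0, 0],
    [[0, 0, -0.04], 0, 0],
    [[0, 0, -0.07], 0, 0],
    [[0, 0, -0.1], 0, 0],
    [[0, 0, -0.12], 0, 0],
    [[0, 0, -0.12], 0, 0],
    [[0, 0, -0.12], 0, 0],
  ],
)

```text
time_s: 35.33
tool_pos: [0.6144, 0.3732, 0.2991]
tcp_rot: [-3.14, 0.001, 1.465]
force: [0.7, -0.5, -1.0]
opening: 0.0168
finger_force: 59.6
```

```bash
python3 -c "
from go import *
show([(rim(0)-rot(RA)@[0,.22],.30,84),([.385,0],.3,94.6),(hook(-.16),.285,94.6)])"
```

```text
t 35.33 tcp [0.6144 0.3732 0.2991] rot [-3.1404  0.0008  1.4653] F [ 0.7011 -0.4643 -0.9795] open 0.0168 grip 59.6
  wp [0.5899 0.1555] 0.3 tool shift [-0.2191 -0.0014 -0.0007] spin -0.04
  wp [0.385, 0] 0.3 tool shift [-0.3952 -0.1888 -0.0004] spin -10.64
  wp [ 0.3819 -0.287 ] 0.285 tool shift [-0.6809 -0.1617  0.0148] spin -10.64
```

Emit:
apply_moves(
  series=[
    [[-0.02, 0, 0], 0, 0],
    [[-0.055, 0, 0], 0, 0],
    [[-0.1, 0, 0], 0, 0],
    [[-0.145, 0, 0], 0, 0],
    [[-0.19, -0.004, 0], 0, 0],
    [[-0.23, -0.035, 0], -2, 0],
    [[-0.27, -0.07, 0], -4, 0],
    [[-0.31, -0.108, 0], -6, 0],
    [[-0.35, -0.147, 0], -8, 0],
    [[-0.38, -0.175, 0], -10, 0],
    [[-0.395, -0.189, 0], -10.6, 0],
    [[-0.395, -0.189, 0], -10.6, 0],
  ],
)

```text
time_s: 36.83
tool_pos: [0.384, -0.0003, 0.2995]
tcp_rot: [-3.141, -0.0, 1.648]
force: [0.2, 0.2, -0.6]
opening: 0.0168
finger_force: 59.6
```

```bash
python3 -c "
from go import *
show([(hook(-.16),.287,94.6)])"
```

```text
t 36.83 tcp [ 0.384  -0.0003  0.2995] rot [-3.1413 -0.0001  1.6484] F [ 0.1869  0.2238 -0.6231] open 0.0168 grip 59.6
  wp [ 0.3819 -0.287 ] 0.287 tool shift [-0.2857 -0.0243  0.0125] spin -0.16
```

Emit:
apply_moves(
  series=[
    [[-0.03, -0.003, 0.005], 0, 0],
    [[-0.07, -0.006, 0.01], 0, 0],
    [[-0.11, -0.01, 0.011], 0, 0],
    [[-0.15, -0.014, 0.011], 0, 0],
    [[-0.19, -0.018, 0.011], 0, 0],
    [[-0.23, -0.022, 0.011], 0, 0],
    [[-0.265, -0.024, 0.011], 0, 0],
    [[-0.287, -0.024, 0.011], 0, 0],
    [[-0.287, -0.024, 0.011], 0, 0],
    [[-0.287, -0.024, 0.011], 0, 0],
  ],
)

```text
time_s: 38.08
tool_pos: [0.3842, -0.287, 0.2884]
tcp_rot: [-3.141, -0.002, 1.651]
force: [0.8, -0.2, -2.3]
opening: 0.017
finger_force: 59.7
```

```bash
python3 -c "
from chk import *
show([(hook(-.052),.287,94.6)])"
```

```text
hx -0.17 n 19 hy -0.073..0.080 z 0.156..0.309
hx -0.16 n 195 hy -0.072..0.090 z 0.155..0.312
hx -0.15 n 400 hy -0.085..0.090 z 0.142..0.314
hx -0.01 n 165 hy -0.072..0.087 z 0.101..0.262
hx 0.00 n 294 hy -0.076..0.087 z 0.096..0.260
hx 0.03 n 107 hy -0.073..0.087 z 0.098..0.261
hx 0.04 n 188 hy -0.070..0.087 z 0.101..0.261
hx 0.05 n 179 hy -0.081..0.086 z 0.091..0.260
hx 0.07 n 44 hy -0.072..0.085 z 0.101..0.259
hx 0.08 n 254 hy -0.075..0.088 z 0.101..0.261
hx 0.09 n 272 hy -0.062..0.087 z 0.090..0.261
t 38.12 tcp [ 0.3842 -0.2869  0.2888] rot [-3.1412 -0.0009  1.6514] F [ 0.4521  0.3584 -1.4835] open 0.0171 grip 59.7
  wp [ 0.4896 -0.2783] 0.287 tool shift [0.0001 0.1058 0.0018] spin 0.02
```

Emit:
apply_moves(
  series=[
    [[0, 0.015, 0], 0, 0],
    [[0, 0.035, 0], 0, 0],
    [[0, 0.06, 0], 0, 0],
    [[0, 0.085, 0], 0, 0],
    [[0, 0.1, 0], 0, 0],
    [[0, 0.105, 0], 0, 0],
    [[0, 0.105, 0], 0, 0],
    [[0, 0.105, 0.015], 0, 0],
    [[0, 0.105, 0.03], 0, 0],
    [[0, 0.105, 0.043], 0, 0],
    [[0, 0.105, 0.05], 0, 0],
    [[0, 0.105, 0.053], 0, 0],
  ],
)

```text
time_s: 39.62
tool_pos: [0.4882, -0.2794, 0.2356]
tcp_rot: [-3.141, -0.0, 1.65]
force: [0.1, -0.6, -0.9]
opening: 0.0167
finger_force: 59.6
```

Emit:
apply_moves(
  series=[
    [[0, 0, 0.002], 0, 0],
    [[0, 0, 0.003], 0, 0],
    [[0, 0, 0.004], 0, 0],
    [[0, 0, 0.005], 0, 0],
    [[0, 0, 0.005], 0, 0],
  ],
)

```text
time_s: 40.25
tool_pos: [0.4886, -0.2795, 0.2329]
tcp_rot: [3.14, 0.002, 1.65]
force: [-1.7, 1.6, 4.7]
opening: 0.0166
finger_force: 60.6
```

Contact at 4.7 N. I'm releasing and rising, then re-measuring the face and fence.

Emit:
apply_moves(
  series=[
    [[0, 0, 0], 0, 0.3],
    [[0, 0, 0], 0, 0.3],
    [[0, 0, 0], 0, 0.3],
    [[0, 0, 0], 0, 0.3],
    [[0, 0, -0.01], 0, 0.3],
    [[0, 0, -0.025], 0, 0.3],
    [[0, 0, -0.05], 0, 0.3],
    [[0, 0, -0.08], 0, 0.3],
    [[0, 0, -0.11], 0, 0.3],
    [[0, 0, -0.11], 0, 0.3],
  ],
)

```text
time_s: 41.5
tool_pos: [0.4888, -0.2797, 0.3458]
tcp_rot: [3.136, 0.004, 1.65]
force: [0.3, 0.2, -0.0]
opening: 0.0255
finger_force: 0.0
```

```bash
cat > ff.py <<'E'
from go import *
np.set_printoptions(precision=4,suppress=True)
def face_fence(names=('top','scene'),pic=None):
    for n in names:
        d=cam(n); P=cloud(d); hsv=cv2.cvtColor(d['frame'],cv2.COLOR_RGB2HSV); H,S,V=hsv[...,0],hsv[...,1],hsv[...,2]
        roi=(P[...,0]>.33)&(P[...,0]<.78)&(abs(P[...,1])<.17)
        m=((H>14)&(H<32)&(S>50)&(S<170)&(V>70)&roi&(P[...,2]<.03)).astype(np.uint8)
        cs=cv2.findContours(m,cv2.RETR_EXTERNAL,cv2.CHAIN_APPROX_NONE)[0]
        for c in cs:
            if cv2.contourArea(c)<400: continue
            q=plane(d,cv2.convexHull(c)[:,0]+0.,.012)[:,:2]; c2,r=cv2.minEnclosingCircle(q.astype(np.float32)); 
            A=np.c_[2*q,np.ones(len(q))]; s=np.linalg.lstsq(A,(q**2).sum(1),rcond=None)[0]
            print(n,'face fit',s[:2],'r',np.sqrt(s[2]+s[0]**2+s[1]**2),'px',c.mean((0,1)))
        m=((H<12)&(S>100)&(V>60)&roi&(P[...,0]>.5)&(P[...,2]<.022)&(P[...,2]>.008)).astype(np.uint8)
        k,l,st,cc=cv2.connectedComponentsWithStats(m)
        for i in range(1,k):
            if st[i,4]<100: continue
            c=max(cv2.findContours((l==i).astype(np.uint8),cv2.RETR_EXTERNAL,cv2.CHAIN_APPROX_NONE)[0],key=len)
            q=plane(d,c[:,0]+0.,.018)[:,:2]; ap=cv2.approxPolyDP((q*1000).astype(np.float32),6,True)[:,0]
            print(n,'fence px',cc[i],'poly mm\n',ap)
        if pic and n==names[0]: save(d,pic,s=1.5)
if __name__=='__main__': face_fence()
E
python3 ff.py; python3 chk.py; python3 -c "
from go import *
show([])"
```

```text
top face fit [ 0.5577 -0.0395] r 0.07446835797641699 px [273.0776 183.931 ]
scene face fit [ 0.5626 -0.0386] r 0.07638822847059058 px [238.8793 226.3966]
hx -0.06 n 69 hy -0.070..0.088 z 0.099..0.344
hx -0.05 n 165 hy -0.063..0.089 z 0.103..0.263
hx -0.04 n 248 hy -0.079..0.087 z 0.096..0.261
hx -0.01 n 163 hy -0.071..0.087 z 0.101..0.263
hx 0.00 n 299 hy -0.074..0.087 z 0.094..0.261
hx 0.03 n 104 hy -0.074..0.086 z 0.099..0.261
hx 0.04 n 192 hy -0.070..0.087 z 0.101..0.261
hx 0.05 n 182 hy -0.078..0.085 z 0.091..0.260
hx 0.07 n 43 hy -0.074..0.087 z 0.101..0.258
hx 0.08 n 254 hy -0.074..0.087 z 0.100..0.261
hx 0.09 n 274 hy -0.061..0.087 z 0.090..0.261
t 41.65 tcp [ 0.4884 -0.2794  0.3406] rot [-3.1409 -0.0005  1.6503] F [-0.1947 -0.0211 -0.2832] open 0.0252 grip 0.0
```

All four rims are hung. The face was knocked from about (0.529,−0.001) to (0.560,−0.039). The fence mask needs fixing.

```bash
python3 - <<'E'
from go import *
d=cam('top'); save(d,'f1.png',(200,90,360,240),4)
P=cloud(d); hsv=cv2.cvtColor(d['frame'],cv2.COLOR_RGB2HSV)
for x,y in((269,130),(286,155),(245,148)): print(hsv[y,x],P[y,x])
E
```

```text
[ 16 164 191] [ 0.7526 -0.0193  0.0193]
[ 15 159 196] [ 0.6617 -0.0825  0.0214]
[ 12 151 101] [0.6842 0.065  0.0147]
```

View pics/f1.png

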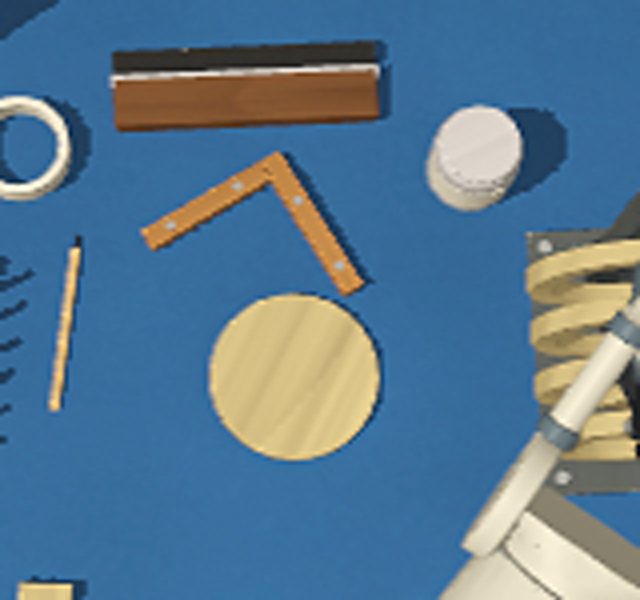

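The crop shows the fence's inner corner at (268,182), with its leg ends at (148,240) and (355,288). The pale face is at (295,377), outside the mouth of the fence.

```bash
sed -i "s/m=((H<12)&(S>100)&(V>60)&roi&(P\[...,0\]>.5)&(P\[...,2\]<.022)&(P\[...,2\]>.008))/m=((H<25)\&(S>115)\&(V>60)\&roi\&(P[...,0]>.58)\&(P[...,0]<.775)\&(P[...,2]<.03))/" ff.py; python3 ff.py
```

```text
top face fit [ 0.5577 -0.0395] r 0.07446835797641699 px [273.0776 183.931 ]
top fence px [265.154  143.4308] poly mm
 [[686.0021  97.2788]
 [671.7563  82.4048]
 [734.2268 -16.2232]
 [636.7208 -79.6949]
 [644.6165 -97.4139]
 [760.4383 -19.1128]]
scene face fit [ 0.5624 -0.0385] r 0.07629728409832542 px [238.8879 226.3879]
scene fence px [202.4866 251.5365] poly mm
 [[648.5019 -94.2515]
 [760.7372 -25.5272]
 [766.1872 -11.6639]
 [688.3869 104.896 ]
 [675.3881  84.6657]
 [736.2352 -11.6741]
 [643.8649 -72.317 ]
 [639.8061 -89.3138]]
```

```bash
python3 -c "
from go import *
show([([.468,-.064],.12,15),([.468,-.064],.02,15)]); print(arm.tip_extent)"
```

```text
t 41.8 tcp [ 0.4882 -0.2793  0.3399] rot [-3.1398 -0.0014  1.6503] F [ 0.2275  0.2901 -0.0449] open 0.0251 grip 0.0
  wp [0.468, -0.064] 0.12 tool shift [ 0.2159 -0.0026  0.2202] spin 79.56
  wp [0.468, -0.064] 0.02 tool shift [ 0.2158 -0.0025  0.3202] spin 79.56
0.011
```

Emit:
apply_moves(
  series=[
    [[0.04, 0, 0], 0, 0.5],
    [[0.09, 0, 0], 10, 1],
    [[0.14, 0, 0], 20, 1],
    [[0.19, 0, 0], 30, 1],
    [[0.216, -0.003, 0.03], 40, 1],
    [[0.216, -0.003, 0.08], 50, 1],
    [[0.216, -0.003, 0.13], 60, 1],
    [[0.216, -0.003, 0.18], 70, 1],
    [[0.216, -0.003, 0.21], 79.5, 1],
    [[0.216, -0.003, 0.22], 79.5, 1],
    [[0.216, -0.003, 0.22], 79.5, 1],
    [[0.216, -0.003, 0.22], 79.5, 1],
  ],
)

```text
time_s: 43.3
tool_pos: [0.4691, -0.0645, 0.1231]
tcp_rot: [3.14, -0.002, 0.265]
force: [0.0, 0.1, 0.7]
opening: 0.0853
finger_force: 0.0
```

```bash
python3 - <<'E'
from ff import *
face_fence()
show([([.468,-.064],.02,15)])
d=cam('scene');P=cloud(d); s=arm.sense()['tool_pos']
# lowest dark gripper points near tool
hsv=cv2.cvtColor(d['frame'],cv2.COLOR_RGB2HSV)
m=(np.linalg.norm(P[...,:2]-s[:2],axis=-1)<.075)&(P[...,2]>.05)
print('tip z - tcp',np.percentile(P[m][:,2],[0,.5,1,3])-s[2])
E
```

```text
top fence px [265.1739 143.3887] poly mm
 [[686.0021  97.2788]
 [671.7563  82.4048]
 [734.2268 -16.2232]
 [636.7208 -79.6949]
 [644.6165 -97.4139]
 [760.4383 -19.1128]]
scene face fit [ 0.5624 -0.0385] r 0.07631005323614418 px [238.8879 226.3879]
scene fence px [202.5242 251.5189] poly mm
 [[648.5019 -94.2515]
 [760.7372 -25.5272]
 [766.1872 -11.6639]
 [688.3869 104.896 ]
 [675.3881  84.6657]
 [736.2352 -11.6741]
 [643.8649 -72.317 ]
 [639.8061 -89.3138]]
t 43.4 tcp [ 0.4691 -0.0645  0.123 ] rot [ 3.1403 -0.0025  0.2638] F [-0.4376 -0.2009  0.2957] open 0.0856 grip 0.0
  wp [0.468, -0.064] 0.02 tool shift [-0.0011 -0.0009  0.103 ] spin 0.11
tip z - tcp [0.0035 0.012  0.0189 0.0455]
```

Emit:
apply_moves(
  series=[
    [[-0.001, -0.001, 0.05], 0, 1],
    [[-0.001, -0.001, 0.085], 0, 1],
    [[-0.001, -0.001, 0.105], 0, 1],
    [[-0.001, -0.001, 0.112], 0, 1],
    [[-0.001, -0.001, 0.116], 0, 1],
    [[-0.001, -0.001, 0.119], 0, 1],
    [[-0.001, -0.001, 0.119], 0, 1],
  ],
)

```text
time_s: 44.32
tool_pos: [0.4674, -0.0637, 0.0029]
tcp_rot: [3.141, -0.001, 0.263]
force: [0.6, 0.2, -0.0]
opening: 0.0855
finger_force: 0.0
```

```bash
python3 - <<'E'
from ff import *
show([])
d=cam('scene'); save(d,'p1.png',(160,140,360,290),4)
E
```

```text
t 44.33 tcp [ 0.4674 -0.0637  0.0029] rot [ 3.1411 -0.0009  0.2628] F [ 0.5831  0.1874 -0.0059] open 0.0855 grip 0.0
```

View pics/p1.png

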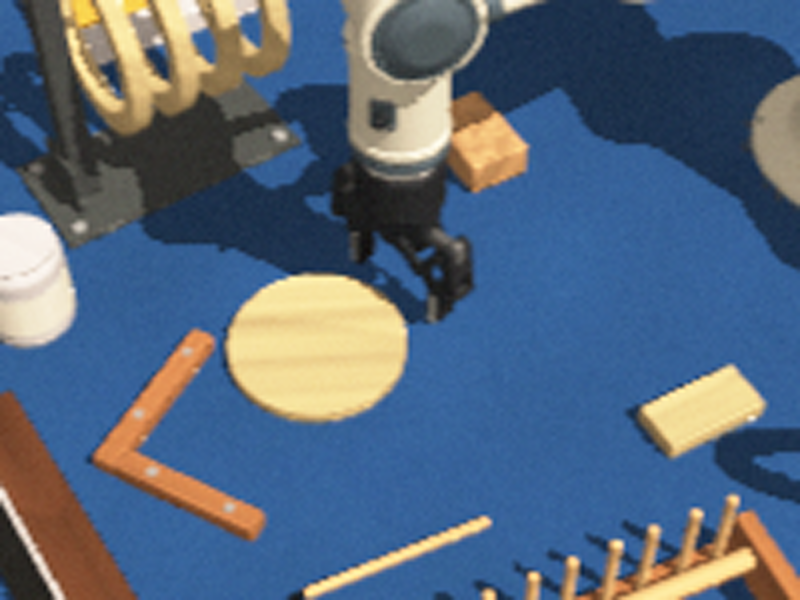

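The face at (317,348) in the crop has both open fingertips low behind it at (360,245) and (440,305), and the mouth of the fence is ahead of it. Pushing slowly.

Emit:
apply_moves(
  series=[
    [[0.01, 0, 0], 0, 1],
    [[0.017, 0, 0], 0, 1],
    [[0.023, -0.002, 0], 0, 1],
    [[0.029, -0.006, 0], 0, 1],
    [[0.035, -0.01, 0], 0, 1],
    [[0.041, -0.014, 0], 0, 1],
    [[0.047, -0.018, 0], 0, 1],
    [[0.053, -0.022, 0], 0, 1],
    [[0.059, -0.023, 0], 0, 1],
    [[0.065, -0.024, 0], 0, 1],
    [[0.071, -0.025, 0], 0, 1],
    [[0.077, -0.026, 0], 0, 1],
  ],
)

```text
time_s: 45.88
tool_pos: [0.5349, -0.0184, 0.0022]
tcp_rot: [-3.141, 0.0, 0.263]
force: [-1.2, 0.2, 0.2]
opening: 0.0852
finger_force: 0.6
```

```bash
python3 - <<'E'
from ff import *
face_fence(); show([([.561,-.0104],.003,15)])
E
```

```text
top fence px [263.926  142.4877] poly mm
 [[648.1599 -93.7614]
 [760.4383 -19.1128]
 [686.0021  97.2788]
 [671.7563  82.4048]
 [734.2268 -16.2232]
 [647.4584 -72.2994]]
scene face fit [0.6081 0.0039] r 0.0759049399238865 px [232.025  241.2333]
scene fence px [202.4688 251.5027] poly mm
 [[648.5019 -94.2515]
 [760.7372 -25.5272]
 [766.1872 -11.6639]
 [688.3869 104.896 ]
 [675.3881  84.6657]
 [736.2352 -11.6741]
 [643.8649 -72.317 ]
 [639.8061 -89.3138]]
t 45.98 tcp [ 0.5352 -0.0182  0.0022] rot [-3.1413 -0.0004  0.2631] F [-0.0669  0.6003  1.1641] open 0.0855 grip 0.0
  wp [0.561, -0.0104] 0.003 tool shift [ 0.027  -0.0008 -0.0008] spin 0.07
```

Emit:
apply_moves(
  series=[
    [[0.005, 0, 0], 0, 1],
    [[0.01, 0, 0], 0, 1],
    [[0.014, 0, 0], 0, 1],
    [[0.018, 0, 0], 0, 1],
    [[0.021, 0, 0], 0, 1],
    [[0.023, 0, 0], 0, 1],
    [[0.025, 0, 0], 0, 1],
    [[0.025, 0, 0], 0, 1],
  ],
)

```text
time_s: 46.98
tool_pos: [0.5589, -0.012, 0.0023]
tcp_rot: [3.142, -0.0, 0.263]
force: [-0.2, 0.1, -1.0]
opening: 0.085
finger_force: 0.1
```

```bash
python3 - <<'E'
from ff import *
face_fence(('scene',)); show([])
E
```

```text
scene face fit [0.6313 0.0097] r 0.07592026499071396 px [226.2764 245.2764]
scene fence px [202.7638 251.8086] poly mm
 [[648.5019 -94.2515]
 [760.7372 -25.5272]
 [766.1872 -11.6639]
 [688.3869 104.896 ]
 [675.777   92.4043]
 [681.4109  69.1999]
 [736.2352 -11.6741]
 [643.8649 -72.317 ]
 [639.8061 -89.3138]]
t 47.02 tcp [ 0.5589 -0.012   0.0024] rot [ 3.1415 -0.0004  0.2628] F [ 0.257   0.0195 -0.7859] open 0.0852 grip 0.0
```

Emit:
apply_moves(
  series=[
    [[0.001, 0, 0], 0, 1],
    [[0.002, 0.001, 0], 0, 1],
    [[0.003, 0.001, 0], 0, 1],
    [[0.004, 0.002, 0], 0, 1],
    [[0.004, 0.002, 0], 0, 1],
  ],
)

```text
time_s: 47.65
tool_pos: [0.5633, -0.0129, 0.0023]
tcp_rot: [3.142, -0.0, 0.263]
force: [0.3, -0.1, 0.1]
opening: 0.0854
finger_force: 0.3
```

Emit:
apply_moves(
  series=[
    [[0.001, 0, 0], 0, 1],
    [[0.002, 0.001, 0], 0, 1],
    [[0.003, 0.001, 0], 0, 1],
    [[0.003, 0.001, 0], 0, 1],
  ],
)

```text
time_s: 48.15
tool_pos: [0.5652, -0.0133, 0.0021]
tcp_rot: [-3.141, 0.003, 0.263]
force: [-6.9, -0.8, 3.4]
opening: 0.0853
finger_force: 3.1
```

```bash
python3 - <<'E'
from ff import *
face_fence(('scene',)); show([])
E
```

```text
scene face fit [0.6363 0.0085] r 0.07561842462368454 px [224.7438 245.6116]
scene fence px [202.7856 251.7256] poly mm
 [[648.5019 -94.2515]
 [760.7372 -25.5272]
 [766.1872 -11.6639]
 [688.3869 104.896 ]
 [674.996   76.8603]
 [724.458   16.1028]
 [736.2352 -11.6741]
 [645.584  -68.5236]
 [638.6595 -83.8036]]
t 48.2 tcp [ 0.5652 -0.0133  0.002 ] rot [-3.1411  0.0031  0.263 ] F [-6.7788 -0.9642  2.5108] open 0.0855 grip 3.1
```

Firm contact. I'm pressing a little towards the right leg, so that both legs are surely touched.

Emit:
apply_moves(
  series=[
    [[0, 0.001, 0], 0, 1],
    [[0, 0.002, 0], 0, 1],
    [[0.001, 0.002, 0], 0, 1],
    [[0.001, 0.003, 0], 0, 1],
    [[0.001, 0.003, 0], 0, 1],
  ],
)

```text
time_s: 48.82
tool_pos: [0.5658, -0.0148, 0.0018]
tcp_rot: [-3.138, 0.005, 0.264]
force: [-10.3, 3.0, 5.5]
opening: 0.0854
finger_force: 5.6
```

```bash
python3 - <<'E'
from ff import *
face_fence(('scene',)); show([])
d=cam('scene'); save(d,'p2.png',(170,190,290,280),6)
E
```

```text
scene face fit [0.6368 0.0078] r 0.07548034413645954 px [224.4918 245.4672]
scene fence px [202.8368 251.875 ] poly mm
 [[648.5019 -94.2515]
 [760.7372 -25.5272]
 [766.1872 -11.6639]
 [688.3869 104.896 ]
 [675.777   92.4043]
 [677.635   75.3708]
 [736.2352 -11.6741]
 [645.584  -68.5236]
 [638.6595 -83.8036]]
t 48.88 tcp [ 0.5658 -0.0148  0.0018] rot [-3.1384  0.0053  0.2639] F [-10.8174   2.3736   5.1492] open 0.0855 grip 5.6
```

View pics/p2.png

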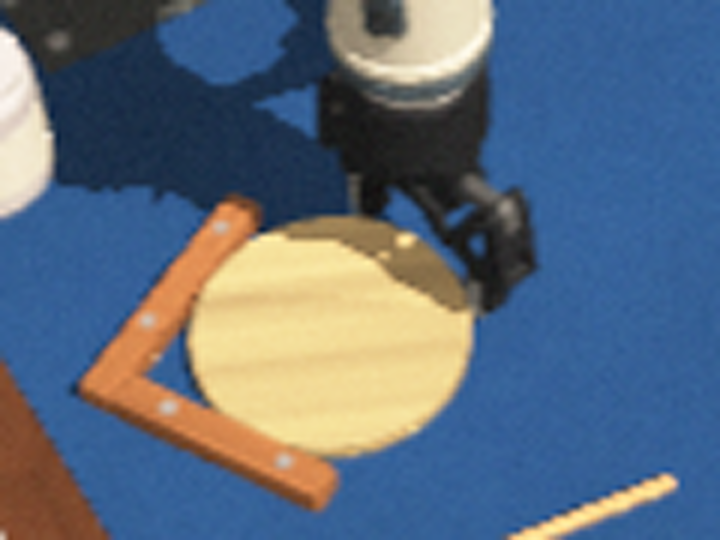

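The face lies against both legs (crop contacts near (200,290) and (260,425)), and the reaction lies along the fence axis. Backing off and rising.

Emit:
apply_moves(
  series=[
    [[-0.003, 0, 0], 0, 1],
    [[-0.01, 0, 0], 0, 1],
    [[-0.025, 0, 0], 0, 1],
    [[-0.045, 0, 0], 0, 1],
    [[-0.06, 0, -0.02], 0, 1],
    [[-0.06, 0, -0.07], 0, 1],
    [[-0.06, 0, -0.13], 0, 1],
    [[-0.06, 0, -0.19], 0, 1],
    [[-0.06, 0, -0.22], 0, 1],
    [[-0.06, 0, -0.22], 0, 1],
  ],
)

```text
time_s: 50.18
tool_pos: [0.5114, -0.0319, 0.226]
tcp_rot: [3.138, -0.007, 0.262]
force: [-0.4, 0.1, 0.0]
opening: 0.0855
finger_force: 0.0
```

```bash
python3 - <<'E'
from ff import *
import chk
face_fence(); show([])
d=cam('scene'); save(d,'end.png',s=1.5)
E
```

```text
hx -0.06 n 56 hy -0.069..0.084 z 0.100..0.261
hx -0.05 n 157 hy -0.066..0.088 z 0.105..0.262
hx -0.04 n 242 hy -0.080..0.086 z 0.097..0.259
hx -0.01 n 162 hy -0.071..0.087 z 0.101..0.261
hx 0.00 n 295 hy -0.076..0.086 z 0.095..0.261
hx 0.03 n 109 hy -0.074..0.087 z 0.099..0.260
hx 0.04 n 188 hy -0.074..0.088 z 0.101..0.261
hx 0.05 n 180 hy -0.077..0.087 z 0.093..0.259
hx 0.07 n 44 hy -0.073..0.085 z 0.101..0.259
hx 0.08 n 253 hy -0.075..0.088 z 0.100..0.261
hx 0.09 n 277 hy -0.060..0.087 z 0.089..0.260
top face fit [0.6606 0.0065] r 0.09234664197682854 px [255.0655 148.8988]
top fence px [260.1303 140.1042] poly mm
 [[687.7559 -67.7909]
 [760.4383 -19.1128]
 [686.0021  97.2788]
 [671.7563  82.4048]
 [734.2268 -16.2232]
 [690.6158 -42.5749]]
scene face fit [0.6367 0.0078] r 0.07581484658975635 px [224.6585 245.3333]
scene fence px [202.7587 251.8374] poly mm
 [[648.5019 -94.2515]
 [760.7372 -25.5272]
 [766.1872 -11.6639]
 [690.977  103.4359]
 [677.2756  95.5126]
 [679.1426  78.5422]
 [672.3572  78.3496]
 [699.6456  50.772 ]
 [736.2352 -11.6741]
 [643.8649 -72.317 ]
 [639.8061 -89.3138]]
t 50.33 tcp [ 0.5096 -0.0315  0.2205] rot [-3.1409  0.0021  0.2625] F [-0.1019  0.1566 -0.4565] open 0.0856 grip 0.0
```

View pics/end.png

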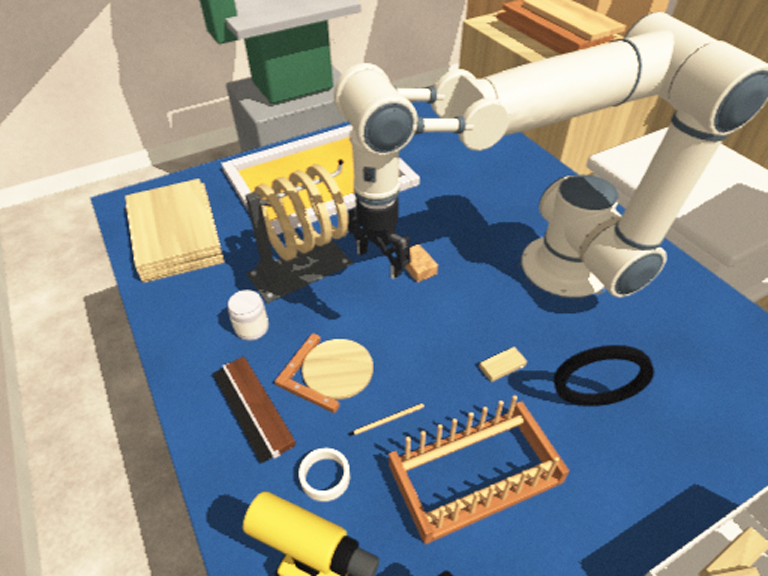

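The final image shows four rims on the hook at about (300,210), the face in the fence at (338,368), an empty rack, and the bystanders where they were. Handing in.

```bash
python3 -c "
from rig import arm
print(arm.hand_in())"
```

```text
the job is handed in; nothing more can be done
None
```

All four rims hang on the J-hook and the clock face sits against both fence legs; the other things on the bench were not moved, and the job was handed in at about 50 s.

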